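# Clear a lemon half into the prep block's scrap well through its push-latch hatch

### The arm

A 7-joint arm with a two-finger parallel gripper is mounted at the origin on a cart in front of the work surface, level with it; the furniture and walls round the work are solid. World frame = base frame: x ahead of the robot, y to its left, z up, the work surface at z = 0. Lengths are in m, angles in rad, forces in N, time in s.
With the tool pointing down it reaches from about 0.4 to 0.9 m from the base axis. Payload 5.6 kg.
Tool frame: the origin (TCP) lies midway between the tips of the shut fingers; the grasp point (between the pads) lies pinch_z behind it (pinch_z is the distance from the TCP to the grasp point, in m); x points along the fingers, y is the direction in which the jaws open and shut, and the axes are right-handed (so a half turn about x gives the same grasp; the last joint's range is limited). The gripper opens to 92 mm and grips with 3 to 60 N. Pads are 20 mm wide; open, the fingers measure 128 mm over their backs; the gripper's body (75 mm by 189 mm) begins 69 mm behind the grasp point.
Start: joints at [-0.043, 0.468, -0.012, 1.603, 0.006, 1.071, -0.056], TCP at [0.65, -0, 0.192] pointing down, gripper open.
Joint ranges: [-2.53, 2.53], [-0.31, 2.02], [-1.57, 1.55], [0.28, 2.44], [-1.29, 4.43], [0.15, 1.84], [-2.92, 2.92]. Speed limits (rad/s): [2.57, 2.57, 3.14, 3.14, 3.14, 3.14, 3.14].

### API

Orientations are given as a rotation vector (axis times angle).
In Python, from workcell import state, get_image, get_calibration, sign_off, look_for, spot_point, pinch_z gives the robot as it stands.
- The arm moves only by the shell command python3 -m crank 'ROWS'. ROWS is JSON, a list of rows, each an object of numbers: "tx", "ty", "tz": the shift along the world's x, y, z in mm; "spin": the turn about the world's z in rad; "fingers": the closure, from 0 (fully open) to 1 (shut). In form: [{"tx": .., "ty": .., "tz": .., "spin": .., "fingers": ..}, ...]. A call has 1 to 12 rows; each row shifts and turns the commanded pose from where the row before left it; what a row does not reach is not made up. A row lasts 1/8 s, in which the tool goes at most 62.5 mm and 10.7 degrees, less where a joint would pass 70% of its speed; a pose out of reach is approached as far as the arm can. A call is refused whole if a number of a shift passes 62.5 or a number of a turn 0.188, either way. A call with a gripper value outside its range is refused whole. The fingers move at their own pace and stop on an object; the grip force is fixed at half the most. Time passes only in rows, so rows that do not move let the fingers close. It gives the time, the measured TCP pose, the force and the opening at its end, in the units of the state.
- state(): the state, without advancing time (a new reading comes with each control period).
- get_image(name): name is "scene" or "side" or "wrist"; returns the picture (400x640x3 uint8, blue, green, red); there is no depth.
- get_calibration(name): a dict with "mtx" (3x3 intrinsics, pixels), "position" and "orientation" of the camera in the world. Camera axes: x right, y down, z forward; pixel columns grow to the right and rows downward; lengths in m; the calibration is good to about 2 mm. A picture is of the moment at which its call begins: read the wrist's pose just before it. get_calibration takes no time and is no camera call; for the wrist camera it gives the pose at the moment of the call.
- sign_off(): hands the job in, once; it reports no verdict.
Trained networks look in the newest picture that a camera, given by its name, has taken for a name from the list of things; names that differ only in an ending like _2 or _b are one class to them, and where a whole thing is asked for, a point or a joint stands for the part that bears it (a point fixed in the world has none). Each returns a list of dicts, best first, with "p" (0 to 1); they miss things now and then, are a little off and sometimes report something else, mostly with a low value. They report only what shows in the picture. A call takes as long as a camera call.
- look_for(camera, thing): "rect" ([left, top, right, bottom] in pixels, round what is visible of it).
- spot_point(camera, thing): "xy" ([column, row] in pixels: a listed point, or the origin of a listed thing).
The state is a dict: "time_s": time; "joint_positions": joint angles; "qvel": joint speeds; "joint_efforts": joint torques, N m; "ee_pos": TCP position; "tcp_rot": TCP orientation; "ft_force": force on the tool from outside, world axes, zero at the start; "torque": the same for the moment, N m; "gripper_width": finger opening in m.
Only numpy, scipy, OpenCV 4.12 (cv2) and the standard library are available. Lean on these libraries where they do the work, as an engineer would, in place of code of your own. Each camera call takes 0.05 s, during which the arm holds its last target.

### The job

Clear the squeezed lemon half off the prep block: press the flush hatch so that it pops open, push the lemon half along the block with your fingers until it drops into the scrap well, then push the hatch down again until it latches flush. Only press and push: do not pick the lemon up or squeeze it, and leave the glasses, the cup and the sugar bowl where they stand. The hatch stays shut by itself at the end and the robot is clear of everything.

Things in the scene. Friction and masses are not known exactly. Their poses are not given: they have to be found in the camera images.
- prep_block: Wooden prep block with a pale top, 220 (its x) x 420 (its y) x 110 mm high, too heavy to move. Origin: centre of its underside, on the worktop. Its x points away from the robot, y to the left, z up (turned by its yaw). The flat top is 110 mm above the origin. At its right end a rectangular opening, 154 mm along x and 118 mm along y (y from -170 to -52 mm, centred on x = 0), is covered flush by a darker wooden hatch; below the opening lies the scrap well.
- well (a point): Centre of the steel floor of the scrap well, at (0, -111, 14) mm in the block's frame, axes as the block's. The well is 98 mm along x and 118 mm along y; two ledges, 28 mm wide and 26 mm below the block's top, flank it on the near and far sides. Straight above it lies the centre of the opening, 96 mm up.
- hatch_hinge (a point): Middle of the hatch's hinge axis, at (0, -168, 110) mm in the block's frame: the axis runs along the block's x at the right edge of the opening, level with the top. Axes as the block's.
- hatch_press (a point): The flat steel disc (22 mm across) let into the hatch's top face, 92 mm from the hinge and 23 mm from the free (left) edge: the place to press. It moves with the hatch; its z is normal to the hatch's top face.
- hatch (a joint): Angle of the hatch (rad): 0 latched flush, 1.40 fully open (nearly upright, outer face to the right), -0.07 pressed to the stop. Push-push touch latch: pressed at the steel disc 6 to 7 mm down to the stop (about 5 N) and let go, it is freed and a damped spring swings it up in about 1.5 s; pushed down again to the stop and let go, it comes back to flush and stays; a further press reopens it.
- hatch_edge (a point): Middle of the hatch's free edge on its top face, 115 mm from the hinge; moves with the hatch. The hatch is 150 mm along x, 114 mm from hinge to free edge, 14 mm thick. A black latch plate, 23 mm wide, stands 37 mm out of its inner face near the free edge at the far side (block x = +63 mm). To close it, push its outer face over from the right and down; the spring resists with 2 to 6 N.
- lemon_mid (a point): Middle of the squeezed lemon half, 15 mm above its flat cut face. Yellow dome, 56 mm across, 34 mm high with its small tip, 40 g, cut face down on the block's top, to the left of the hatch. Slides when pushed.
- tea_glass: Small amber tea glass, 39 mm across, 52 mm high, upright on the block's top in its far left corner; origin at the centre of its foot. Leave alone.
- sugar: Silver-grey sugar bowl with lid, 68 mm across, 70 mm high, on the worktop left of the block; origin at the centre of its foot. Leave alone.
- glass_cup: Clear glass coffee cup with handle, 45 x 77 mm, 51 mm high, on the worktop right of the block; origin at its underside. Leave alone.
- tea_glass_2: Small amber tea glass, 39 mm across, 52 mm high, on the worktop right of the block, behind the cup; origin at the centre of its foot. Leave alone.
- lemon_half: The lemon half itself; origin at the centre of its flat cut face, z towards its dome.

How it is judged:
On the way, in this order (a step that is already met when the one before it is completed fails the run):
1. the hatch has popped open, with the lemon half still on the block's top (value of joint hatch above 1.25 rad and z of lemon_mid in the frame of well above 0.085 m), for 0.2 s.
2. the lemon half lies in the scrap well while the hatch is open (x of lemon_mid in the frame of well between -0.05 and 0.05 m and y of lemon_mid in the frame of well between -0.06 and 0.06 m and z of lemon_mid in the frame of well below 0.055 m and value of joint hatch above 0.9 rad), for 0.2 s.
At the end, for the whole second after the job is handed in: The lemon half lies at rest in the scrap well (its middle within the well's walls and less than 55 mm above its floor) and the hatch is latched flush (joint within 0.03 rad of 0) by itself (x of lemon_mid in the frame of well between -0.05 and 0.05 m and y of lemon_mid in the frame of well between -0.06 and 0.06 m and z of lemon_mid in the frame of well below 0.055 m and value of joint hatch between -0.03 and 0.03 rad and linear speed of lemon_half below 0.03 m/s); the robot touches nothing.
It fails at once if the lemon half is lifted more than 30 mm off the block's top (z of lemon_mid in the frame of well above 0.141 m).
It fails at once if the lemon half is squeezed with more than 20 N (contact force between the fingers and lemon_half above 20 N).
It fails at once if a glass, the cup or the sugar bowl is shifted by more than 20 mm or tipped (distance of any of tea_glass, sugar, glass_cup, tea_glass_2 from where it was at the start of the episode above 0.02 m or angle between any of tea_glass, sugar, glass_cup, tea_glass_2's own z axis and vertical above 0.35 rad).
It also fails if it takes over 54 s, if anything falls off the work surface, if the arm or the gripper's body presses on something with over 40 N, if the wrist force passes 120 N, or if a joint passes its speed limit or range.

## Working session

There is one attempt and no reset: what is moved stays moved. The work goes in short steps, Python scripts to look and compute and a shell command to move; the robot and the scene stay as the last step left them, time stands still between calls to the robot, and variables do not carry over. Pictures are saved under pics/ and viewed, and the job is handed in when it is done.

```bash
mkdir -p pics; cat > h.py <<'E'
import numpy as np,cv2
from scipy.spatial.transform import Rotation as R
from workcell import *
def cal(n):
    c=get_calibration(n);o=np.array(c["orientation"],float)
    Rm=o if o.shape==(3,3) else (R.from_rotvec(o).as_matrix() if o.size==3 else R.from_quat(o).as_matrix())
    return np.array(c["mtx"]),np.array(c["position"]),Rm
def onplane(n,uv,z):
    K,p,Rm=cal(n);d=Rm@np.linalg.inv(K)@np.array([uv[0],uv[1],1.]);return p+d*(z-p[2])/d[2]
def proj(n,P):
    K,p,Rm=cal(n);q=K@(Rm.T@(np.array(P)-p));return q[:2]/q[2]
E
python3 - <<'E'
from h import *
print(state(),pinch_z if not callable(pinch_z) else pinch_z())
for n in("scene","side","wrist"):
    print(n,get_calibration(n))
    cv2.imwrite(f"pics/{n}0.png",get_image(n))
for n in("scene","side"):
  for t in("prep_block","well","hatch_hinge","hatch_press","hatch_edge","lemon_mid","tea_glass","sugar","glass_cup"):
    print(n,t,[(np.round(r["xy"]),round(r["p"],2)) for r in spot_point(n,t)][:3])
E
```

```text
{'time_s': 0.0, 'joint_positions': array([-0.04297641,  0.46835358, -0.01161566,  1.60358741,  0.00598093,
        1.07139474, -0.056344  ]), 'qvel': array([-6.75585565e-04,  4.97297363e-04, -1.25497015e-03, -7.04554761e-04,
        9.70257341e-04, -3.76520707e-04,  5.85447967e-05]), 'joint_efforts': array([-3.39112758e-04, -5.20573139e+01, -1.31628491e-02, -2.43752271e+01,
       -5.67366311e-02,  1.73054746e-02,  1.50106093e-04]), 'ee_pos': array([ 6.49398633e-01, -7.34711359e-05,  1.91570680e-01]), 'tcp_rot': array([ 1.20841568,  1.21032188, -1.21059722]), 'ft_force': array([ 0.33345166,  0.43573839, -0.05517822]), 'torque': array([0.00238687, 0.08031107, 0.01366753]), 'gripper_width': 0.09189002191403828} 0.0187
scene {'mtx': array([[437.91829817,   0.        , 318.25862118],
       [  0.        , 437.91829817, 195.39218514],
       [  0.        ,   0.        ,   1.        ]]), 'position': array([-0.04738025,  0.71437505,  0.96181106]), 'orientation': array([-0.82901614,  2.52511048, -1.10655399])}
side {'mtx': array([[425.24082995,   0.        , 316.28128506],
       [  0.      
[... 628 characters left out ...]
., 157.]), 0.58)]
scene hatch_press [(array([338., 171.]), 0.55)]
scene hatch_edge [(array([336., 172.]), 0.74)]
scene lemon_mid [(array([327., 192.]), 0.66)]
scene tea_glass [(array([275., 215.]), 0.66), (array([370., 146.]), 0.66)]
scene sugar [(array([219., 342.]), 0.72)]
scene glass_cup []
side prep_block [(array([319., 236.]), 0.76), (array([362., 218.]), 0.26)]
side well []
side hatch_hinge [(array([362., 216.]), 0.62)]
side hatch_press [(array([337., 210.]), 0.72)]
side hatch_edge [(array([328., 204.]), 0.96)]
side lemon_mid [(array([314., 194.]), 0.55)]
side tea_glass [(array([419., 285.]), 0.59), (array([305., 178.]), 0.43)]
side sugar []
side glass_cup [(array([374., 304.]), 0.58)]
```

View pics/scene0.png

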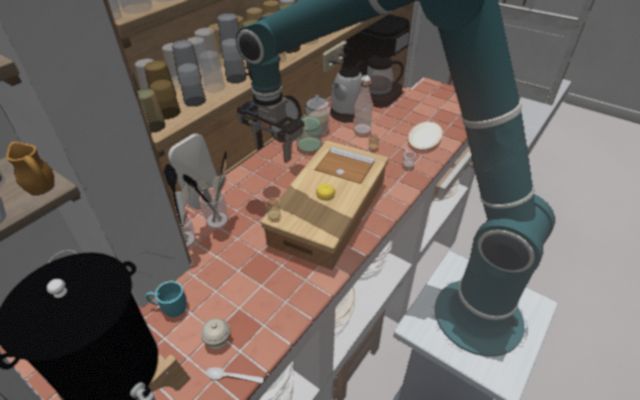

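View pics/side0.png

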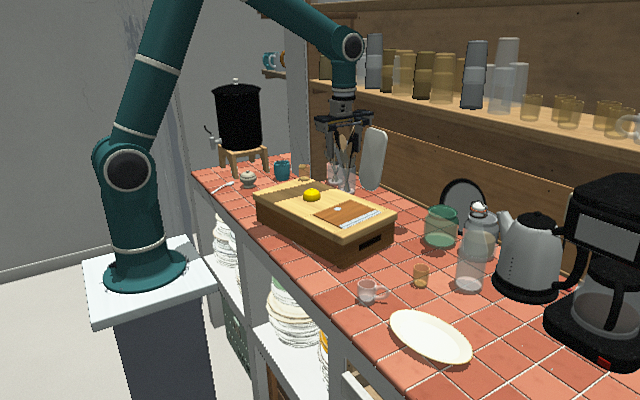

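View pics/wrist0.png

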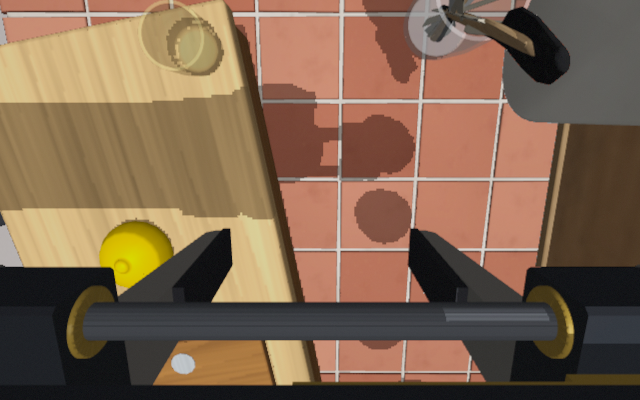

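```bash
python3 - <<'E'
from h import *
im=get_image("wrist")
for t in("hatch_press","hatch_edge","lemon_mid","lemon_half","tea_glass"):
    print(t,[(np.round(r["xy"]),round(r["p"],2)) for r in spot_point("wrist",t)][:3])
print("lemonrect",look_for("wrist","lemon_half"))
def w(n,uv,z): print(n,uv,np.round(onplane(n,uv,z)*1000))
print(R.from_rotvec(state()["tcp_rot"]).as_matrix().round(2))
w("wrist",(183,364),.11)
for uv in((228,0),(262,150),(297,300)): w("wrist",uv,.11)
w("wrist",(136,253),.125)
w("wrist",(190,50),.11)
w("scene",(338,171),.11);w("side",(337,210),.11)
w("scene",(351,157),.11);w("side",(362,216),.11)
w("scene",(336,172),.11);w("side",(328,204),.11)
w("scene",(327,192),.125);w("side",(314,194),.125)
w("scene",(330,216),0)
w("scene",(275,215),.11);w("side",(305,178),.11)
w("side",(419,285),0);w("scene",(370,146),0);w("side",(374,304),0);w("scene",(219,342),0)
a=cv2.resize(get_image("scene")[120:270,240:420],(720,600),interpolation=2);cv2.imwrite("pics/sc1.png",a)
a=cv2.resize(get_image("side")[160:320,230:430],(750,600),interpolation=2);cv2.imwrite("pics/si1.png",a)
E
```

```text
hatch_press [(array([183., 362.]), 0.82)]
hatch_edge [(array([177., 340.]), 0.76)]
lemon_mid [(array([132., 257.]), 0.82)]
lemon_half [(array([142., 253.]), 0.72)]
tea_glass [(array([201.,  53.]), 0.7)]
lemonrect [{'rect': [101.0, 223.5, 169.3, 287.5], 'p': 0.95}]
[[ 0.  1. -0.]
 [-0. -0. -1.]
 [-1.  0.  0.]]
wrist (183, 364) [ 525. -156.  110.]
wrist (228, 0) [585. 145. 110.]
wrist (262, 150) [605.  39. 110.]
wrist (297, 300) [630. -91. 110.]
wrist (136, 253) [504. -41. 125.]
wrist (190, 50) [555. 112. 110.]
scene (338, 171) [ 531. -152.  110.]
side (337, 210) [ 520. -159.  110.]
scene (351, 157) [ 538. -234.  110.]
side (362, 216) [ 556. -231.  110.]
scene (336, 172) [ 534. -144.  110.]
side (328, 204) [ 521. -109.  110.]
scene (327, 192) [493. -40. 125.]
side (314, 194) [507. -50. 125.]
scene (330, 216) [501. -69.   0.]
scene (275, 215) [563. 107. 110.]
side (305, 178) [571. 124. 110.]
side (419, 285) [ 576. -448.    0.]
scene (370, 146) [ 593. -453.    0.]
side (374, 304) [ 435. -449.    0.]
scene (219, 342) [470. 432.  -0.]
```

View pics/sc1.png

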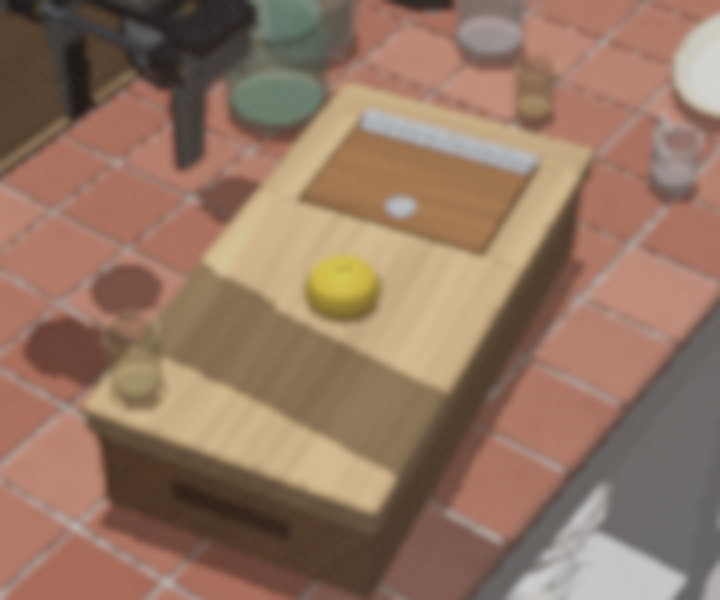

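View pics/si1.png

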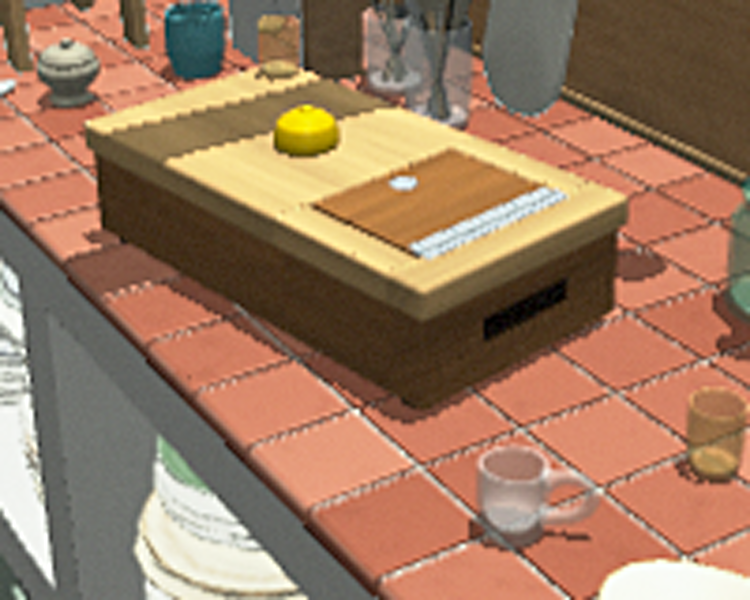

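```bash
python3 - <<'E'
from h import *
from scipy.optimize import least_squares
S=lambda c:(240+c[0]/4,120+c[1]/4)
D=lambda c:(230+c[0]/3.75,160+c[1]/3.75)
C={'fr':(110,-210),'nr':(-110,-210),'fl':(110,210),'nl':(-110,210),'hff':(75,-54),'hfn':(-75,-54),'disc':(0,-76)}
obs=[("scene",'fr',S((345,85))),("scene",'nr',S((592,150))),("scene",'fl',S((90,408))),("scene",'nl',S((378,515))),("scene",'hff',S((303,197))),("scene",'hfn',S((485,250))),
("side",'fr',D((628,200))),("side",'nr',D((420,290))),("side",'nl',D((87,125))),("side",'hff',D((460,150))),("side",'hfn',D((313,207))),("wrist",'disc',(183,363)),("scene",'disc',S((400,207))),("side",'disc',D((403,183)))]
P=[(onplane(n,uv,.11)[:2]*1000,np.array(C[k],float)) for n,k,uv in obs]
P.append
def f(p):
    c,s=np.cos(p[2]),np.sin(p[2]);r=[]
    for w,b in P:
        r+=list(np.array([c*b[0]-s*b[1],s*b[0]+c*b[1]])+p[:2]-w)
    return r
s=least_squares(f,[500,-70,.18],loss="soft_l1",f_scale=4)
print(s.x)
for (n,k,_),r in zip(obs,np.array(f(s.x)).reshape(-1,2)):print(n,k,r.round(1))
c,si=np.cos(s.x[2]),np.sin(s.x[2]);RR=np.array([[c,-si],[si,c]])
for n,w in(("lemonW",(505,-42)),("disc",(525,-156)),("glass",(560,110)),("e1",(585,145)),("e3",(630,-91)),("cup",(435,-449)),("g2",(585,-450))): print(n,(RR.T@(np.array(w)-s.x[:2])).round(1))
for n,b in(("disc",(0,-76)),("edge",(0,-53)),("hinge",(0,-168)),("well",(0,-111))): print(n,(RR@np.array(b)+s.x[:2]).round(1))
E
```

```text
[ 5.09273038e+02 -7.96615607e+01  1.86306401e-01]
scene fr [ 4.2 -8.5]
scene nr [-1.4 -6.3]
scene fl [5.5 0.1]
scene nl [ 1.  -3.3]
scene hff [ 1.2 -0.4]
scene hfn [0.7 1.2]
side fr [6.6 6.1]
side nr [-0.7 -2.3]
side nl [-3.3 11.3]
side hff [-5.9  5.9]
side hfn [0.  5.2]
wrist disc [-1.6  0.3]
scene disc [-1.1 -2.1]
side disc [-2.2 -1.4]
lemonW [ 2.8 37.8]
disc [  1.3 -77.9]
glass [ 85. 177.]
e1 [116.  206.7]
e3 [116.5 -33.5]
cup [-141.4 -349.2]
g2 [   5.8 -378. ]
disc [ 523.4 -154.3]
edge [ 519.1 -131.7]
hinge [ 540.4 -244.8]
well [ 529.8 -188.7]
```

```bash
python3 -m crank '[{"tx":-31,"ty":-39,"tz":0,"spin":0.1,"fingers":1},{"tx":-31,"ty":-39,"tz":0,"spin":0.087,"fingers":1},{"tx":-31,"ty":-39,"tz":0,"spin":0,"fingers":1},{"tx":-32,"ty":-38,"tz":0,"spin":0,"fingers":1},{"tx":0,"ty":0,"tz":-30,"spin":0,"fingers":1},{"tx":0,"ty":0,"tz":-30,"spin":0,"fingers":1},{"tx":0,"ty":0,"tz":0,"spin":0,"fingers":1},{"tx":0,"ty":0,"tz":0,"spin":0,"fingers":1}]'
python3 - <<'E'
from h import *
cv2.imwrite("pics/w1.png",get_image("wrist"))
a=cv2.resize(get_image("side")[160:320,230:430],(750,600),interpolation=2);cv2.imwrite("pics/si2.png",a)
E
```

```text
time_s: 2.5
ee_pos: [0.5258, -0.1551, 0.1335]
tcp_rot: [1.071, 1.291, -1.069]
ft_force: [1.0, 0.7, 0.7]
gripper_width: 0.0136
```

View pics/w1.png

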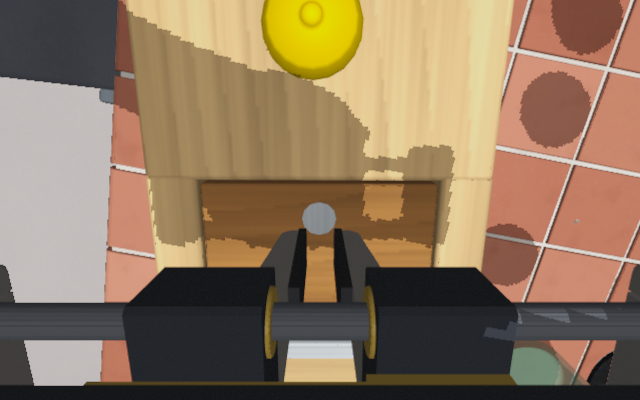

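View pics/si2.png

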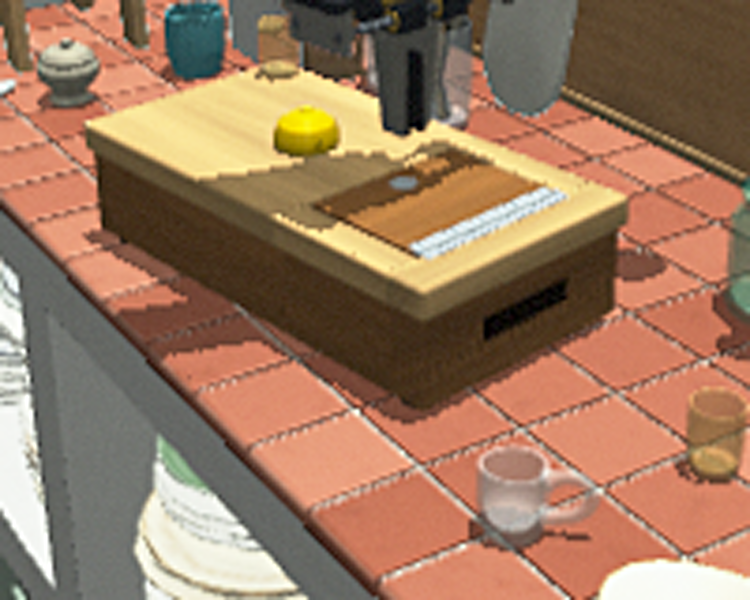

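```bash
python3 - <<'E'
from h import *
s=state();print(s["ee_pos"],s["gripper_width"],s["time_s"])
for n in("side","wrist","scene"):
    q=proj(n,s["ee_pos"]);print(n,q,(q-[230,160])*3.75, proj(n,[.5245,-.1555,.11]))
im=get_image("wrist")
print([(r["xy"],r["p"]) for r in spot_point("wrist","hatch_press")], [(r["xy"],r["p"]) for r in spot_point("wrist","lemon_mid")],[(r["xy"],r["p"]) for r in spot_point("wrist","hatch_edge")])
for uv,z in(((319,218),.11),((312,28),.125),((203,181),.11),((435,182),.11)): print(onplane("wrist",uv,z))
a=cv2.resize(get_image("scene")[70:220,240:440],(800,600),interpolation=2);cv2.imwrite("pics/sc3.png",a)
cv2.imwrite("pics/w3.png",im)
E
```

```text
[ 0.52608353 -0.15513467  0.13383293] 0.005923016742740984 2.6
side [338.004247   201.50735204] [405.01592625 155.65257015] [337.65412619 209.1940555 ]
wrist [319.96494068 231.90484654] [337.36852754 269.64317453] [317.38575735 219.90428765]
scene [340.27648724 164.96705566] [413.53682715  18.62645871] [340.58599709 171.19934436]
[([319.2, 216.6], 0.97)] [([313.5, 22.9], 0.97)] [([318.3, 182.9], 0.76)]
[ 0.52462243 -0.153792    0.11      ]
[ 0.50080935 -0.04757134  0.125     ]
[ 0.44882034 -0.14359534  0.11      ]
[ 0.5916219  -0.11715529  0.11      ]
```

View pics/sc3.png

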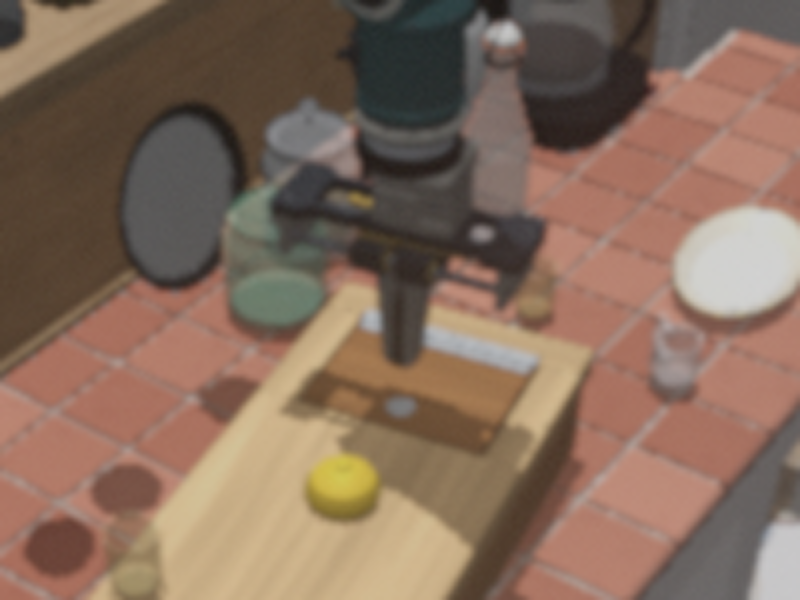

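View pics/w3.png

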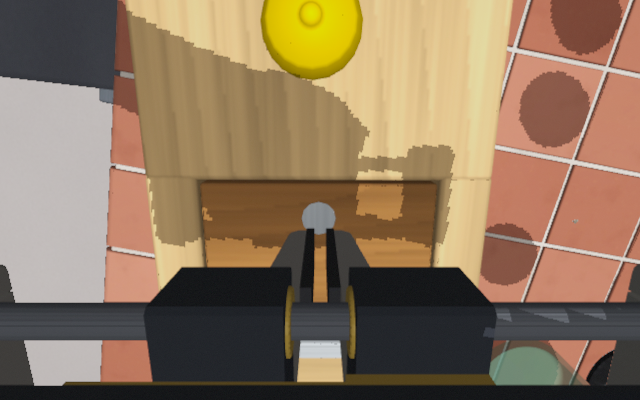

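```bash
python3 -m crank '[{"tx":-1,"ty":0,"tz":-10,"fingers":1},{"tx":0,"ty":1,"tz":-8,"fingers":1},{"tx":0,"ty":0,"tz":0,"fingers":1}]'
python3 -m crank '[{"tz":-4,"fingers":1},{"tz":0,"fingers":1}]'
python3 -m crank '[{"tz":-4,"fingers":1},{"tz":0,"fingers":1}]'
```

```text
invalid input
invalid input
invalid input
```

```bash
python3 -m crank '[{"tx":-1,"ty":0,"tz":-10,"spin":0,"fingers":1},{"tx":0,"ty":1,"tz":-8,"spin":0,"fingers":1},{"tx":0,"ty":0,"tz":0,"spin":0,"fingers":1}]'
python3 -m crank '[{"tx":0,"ty":0,"tz":-4,"spin":0,"fingers":1},{"tx":0,"ty":0,"tz":0,"spin":0,"fingers":1}]'
python3 -m crank '[{"tx":0,"ty":0,"tz":-4,"spin":0,"fingers":1},{"tx":0,"ty":0,"tz":0,"spin":0,"fingers":1}]'
```

```text
time_s: 3.22
ee_pos: [0.5232, -0.1537, 0.1133]
tcp_rot: [1.07, 1.294, -1.071]
ft_force: [0.7, 0.4, 0.2]
gripper_width: 0.0001
time_s: 3.48
ee_pos: [0.5239, -0.154, 0.1102]
tcp_rot: [1.07, 1.292, -1.071]
ft_force: [0.4, 0.5, 0.4]
gripper_width: 0.0007
time_s: 3.72
ee_pos: [0.5238, -0.154, 0.1062]
tcp_rot: [1.07, 1.292, -1.071]
ft_force: [0.2, 0.2, -0.2]
gripper_width: 0.0008
```

```bash
python3 - <<'E'
from h import *
a=cv2.resize(get_image("side")[160:260,270:400],(780,600),interpolation=2);cv2.imwrite("pics/si4.png",a)
E
```

```text
(no output)
```

View pics/si4.png

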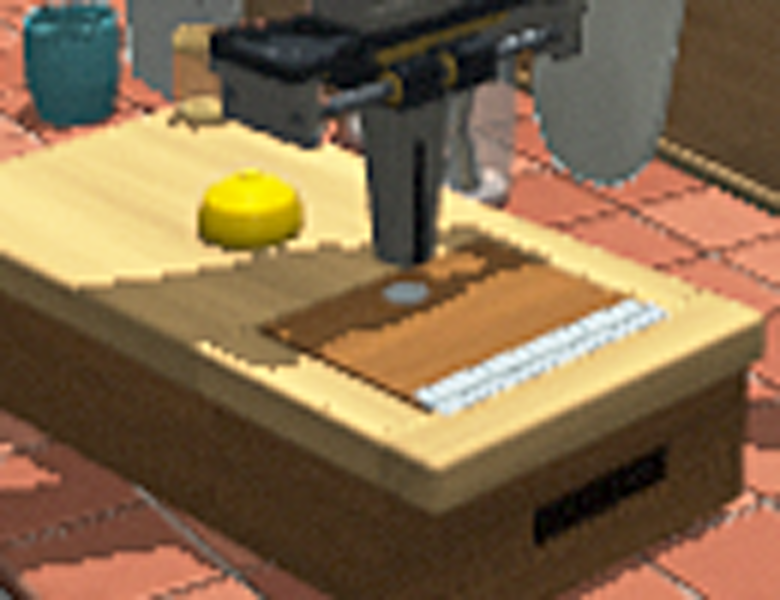

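```bash
python3 -m crank '[{"tx":0,"ty":0,"tz":-4,"spin":0,"fingers":1},{"tx":0,"ty":0,"tz":-3,"spin":0,"fingers":1},{"tx":0,"ty":0,"tz":0,"spin":0,"fingers":1}]'
python3 -m crank '[{"tx":0,"ty":0,"tz":-3,"spin":0,"fingers":1},{"tx":0,"ty":0,"tz":0,"spin":0,"fingers":1}]'
python3 -m crank '[{"tx":0,"ty":0,"tz":-3,"spin":0,"fingers":1},{"tx":0,"ty":0,"tz":0,"spin":0,"fingers":1}]'
```

```text
time_s: 4.15
ee_pos: [0.5237, -0.154, 0.0991]
tcp_rot: [1.07, 1.292, -1.071]
ft_force: [0.4, -1.0, 0.1]
gripper_width: 0.0002
time_s: 4.4
ee_pos: [0.5238, -0.154, 0.0962]
tcp_rot: [1.07, 1.292, -1.071]
ft_force: [-0.5, 0.1, -0.3]
gripper_width: 0.0007
time_s: 4.65
ee_pos: [0.5238, -0.154, 0.0932]
tcp_rot: [1.07, 1.292, -1.071]
ft_force: [-0.2, -0.6, 0.5]
gripper_width: 0.0005
```

```bash
python3 -m crank '[{"tx":0,"ty":0,"tz":-2,"spin":0,"fingers":1},{"tx":0,"ty":0,"tz":0,"spin":0,"fingers":1}]'
python3 -m crank '[{"tx":0,"ty":0,"tz":-2,"spin":0,"fingers":1},{"tx":0,"ty":0,"tz":0,"spin":0,"fingers":1}]'
python3 - <<'E'
from h import *
a=cv2.resize(get_image("side")[160:260,270:400],(780,600),interpolation=2);cv2.imwrite("pics/si5.png",a)
E
```

```text
time_s: 4.9
ee_pos: [0.5239, -0.154, 0.0913]
tcp_rot: [1.07, 1.292, -1.071]
ft_force: [0.4, 0.4, -0.4]
gripper_width: 0.0004
time_s: 5.15
ee_pos: [0.5239, -0.154, 0.0893]
tcp_rot: [1.07, 1.292, -1.071]
ft_force: [0.3, 0.5, -0.2]
gripper_width: 0.0005
```

View pics/si5.png

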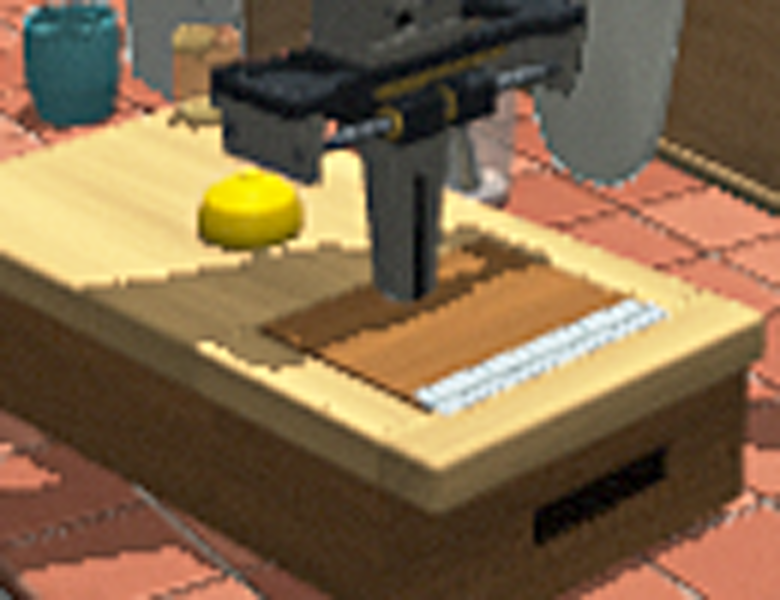

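```bash
for i in 1 ; do python3 -m crank '[{"tx":0,"ty":0,"tz":-2,"spin":0,"fingers":1},{"tx":0,"ty":0,"tz":0,"spin":0,"fingers":1}]'; done
python3 -m crank '[{"tx":0,"ty":0,"tz":-2,"spin":0,"fingers":1},{"tx":0,"ty":0,"tz":0,"spin":0,"fingers":1}]'
```

```text
time_s: 5.45
ee_pos: [0.5241, -0.1541, 0.0877]
tcp_rot: [1.07, 1.292, -1.07]
ft_force: [-0.7, -0.2, 3.3]
gripper_width: 0.0005
time_s: 5.7
ee_pos: [0.5241, -0.1541, 0.0855]
tcp_rot: [1.07, 1.292, -1.07]
ft_force: [-0.7, -0.5, 2.6]
gripper_width: 0.0007
```

```bash
python3 -m crank '[{"tx":0,"ty":0,"tz":-2,"spin":0,"fingers":1},{"tx":0,"ty":0,"tz":0,"spin":0,"fingers":1}]'
python3 -m crank '[{"tx":0,"ty":0,"tz":-2,"spin":0,"fingers":1},{"tx":0,"ty":0,"tz":0,"spin":0,"fingers":1}]'

```

```text
time_s: 5.95
ee_pos: [0.5241, -0.1542, 0.0835]
tcp_rot: [1.07, 1.291, -1.07]
ft_force: [-0.5, -0.4, 2.4]
gripper_width: 0.0006
time_s: 6.2
ee_pos: [0.5242, -0.1543, 0.0823]
tcp_rot: [1.071, 1.291, -1.07]
ft_force: [-3.3, 0.2, 9.6]
gripper_width: 0.0005
```

```bash
python3 -m crank '[{"tx":0,"ty":0,"tz":40,"spin":0,"fingers":1},{"tx":0,"ty":0,"tz":60,"spin":0,"fingers":1},{"tx":-9,"ty":45,"tz":40,"spin":0,"fingers":1},{"tx":-11,"ty":60,"tz":0,"spin":0,"fingers":1},{"tx":-11,"ty":60,"tz":0,"spin":0,"fingers":0.7},{"tx":-2,"ty":10,"tz":0,"spin":0,"fingers":0.7},{"tx":0,"ty":0,"tz":0,"spin":0,"fingers":0.7},{"tx":0,"ty":0,"tz":0,"spin":0,"fingers":0.7},{"tx":0,"ty":0,"tz":0,"spin":0,"fingers":0.7},{"tx":0,"ty":0,"tz":0,"spin":0,"fingers":0.7},{"tx":0,"ty":0,"tz":0,"spin":0,"fingers":0.7},{"tx":0,"ty":0,"tz":0,"spin":0,"fingers":0.7}]'
python3 - <<'E'
from h import *
a=cv2.resize(get_image("side")[130:290,230:430],(750,600),interpolation=2);cv2.imwrite("pics/si6.png",a)
a=cv2.resize(get_image("scene")[90:240,240:440],(800,600),interpolation=2);cv2.imwrite("pics/sc6.png",a)
for n in("scene","side"):
  for t in("lemon_mid","hatch_edge"):
    r=spot_point(n,t);print(n,t,[(x["xy"],x["p"],onplane(n,x["xy"],.125).round(3)) for x in r])
E
```

```text
time_s: 7.7
ee_pos: [0.491, 0.0208, 0.2215]
tcp_rot: [1.071, 1.292, -1.071]
ft_force: [-0.9, -0.3, -0.1]
gripper_width: 0.0277
scene lemon_mid [([328.2, 189.6], 0.84, array([ 0.496, -0.051,  0.125]))]
scene hatch_edge [([350.9, 127.0], 0.63, array([ 0.62 , -0.356,  0.125]))]
side lemon_mid [([311.9, 194.8], 0.65, array([ 0.499, -0.051,  0.125]))]
side hatch_edge [([353.1, 179.8], 0.91, array([ 0.676, -0.016,  0.125]))]
```

View pics/si6.png

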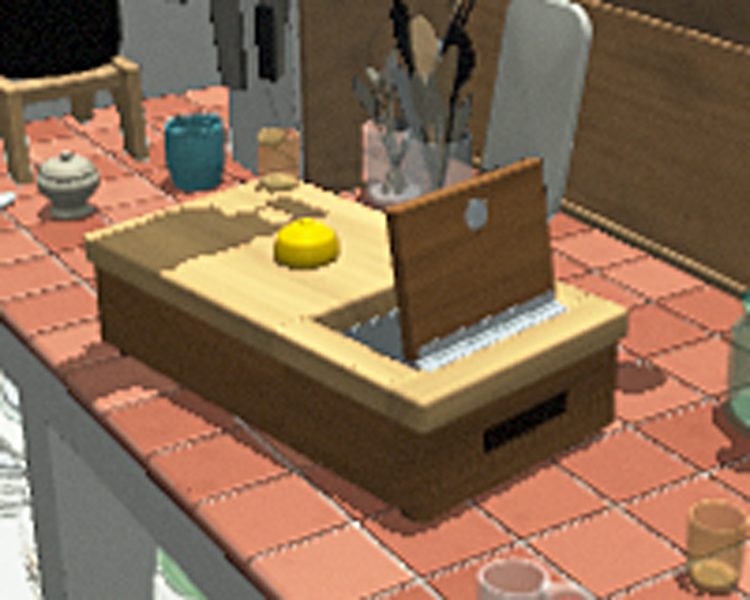

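View pics/sc6.png

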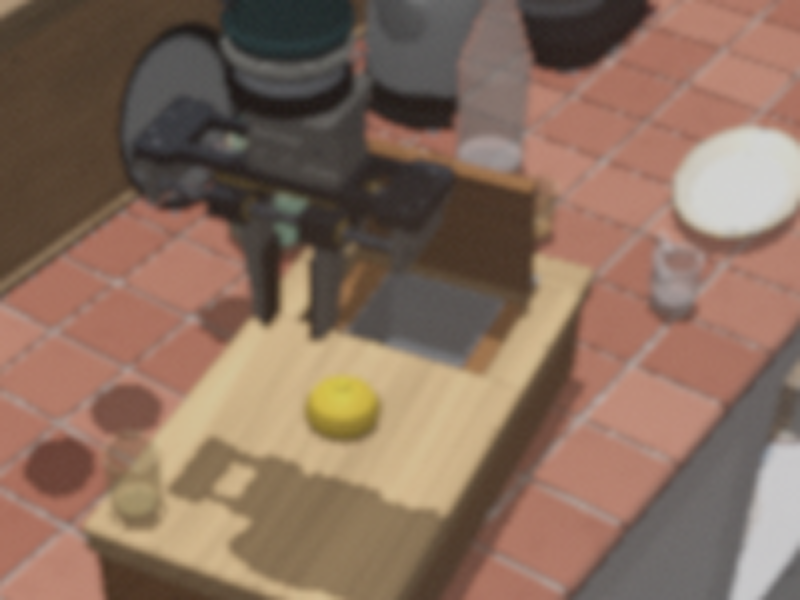

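```bash
python3 -m crank '[{"tx":0,"ty":0,"tz":-50,"spin":0,"fingers":0.7},{"tx":0,"ty":0,"tz":-50,"spin":0,"fingers":0.7},{"tx":0,"ty":0,"tz":-12,"spin":0,"fingers":0.7},{"tx":0,"ty":0,"tz":-10,"spin":0,"fingers":0.7},{"tx":0,"ty":0,"tz":0,"spin":0,"fingers":0.7}]'
python3 - <<'E'
from h import *
a=cv2.resize(get_image("side")[130:290,230:430],(750,600),interpolation=2);cv2.imwrite("pics/si7.png",a)
im=get_image("wrist");cv2.imwrite("pics/w7.png",im)
for t in("lemon_mid",):
    r=spot_point("wrist",t);print([(x["xy"],x["p"],onplane("wrist",x["xy"],.125).round(3)) for x in r])
E
```

```text
time_s: 8.62
ee_pos: [0.4917, 0.0211, 0.1002]
tcp_rot: [1.071, 1.291, -1.07]
ft_force: [0.1, 0.6, 1.1]
gripper_width: 0.0278
[([312.9, 359.0], 0.92, array([ 0.5  , -0.045,  0.125]))]
```

View pics/si7.png

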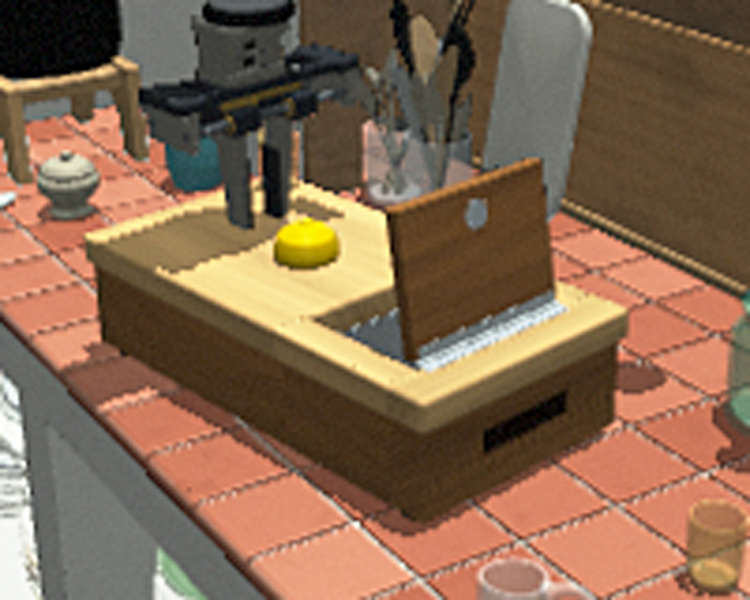

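View pics/w7.png

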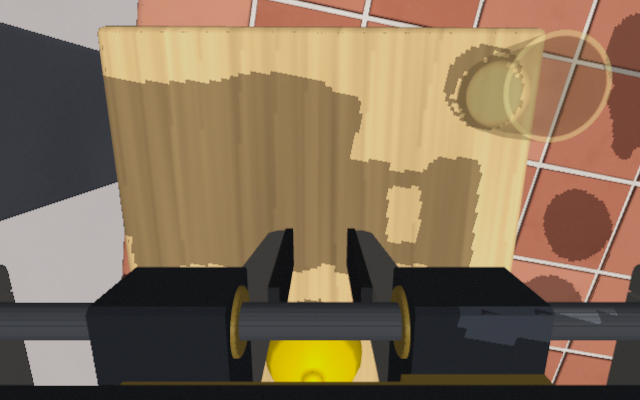

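```bash
python3 -m crank '[{"tx":1.9,"ty":-9.8,"tz":-3,"spin":0,"fingers":0.7},{"tx":1.9,"ty":-9.8,"tz":0,"spin":0,"fingers":0.7},{"tx":1.3,"ty":-6.9,"tz":0,"spin":0,"fingers":0.7},{"tx":1.1,"ty":-5.9,"tz":0,"spin":0,"fingers":0.7},{"tx":1.1,"ty":-5.9,"tz":0,"spin":0,"fingers":0.7},{"tx":1.5,"ty":-7.9,"tz":0,"spin":0,"fingers":0.7},{"tx":1.5,"ty":-7.9,"tz":0,"spin":0,"fingers":0.7},{"tx":1.5,"ty":-7.9,"tz":0,"spin":0,"fingers":0.7},{"tx":1.5,"ty":-7.9,"tz":0,"spin":0,"fingers":0.7}]'
python3 - <<'E'
from h import *
a=cv2.resize(get_image("side")[130:290,230:430],(750,600),interpolation=2);cv2.imwrite("pics/si8.png",a)
E
```

```text
time_s: 9.9
ee_pos: [0.5044, -0.0495, 0.0965]
tcp_rot: [1.071, 1.292, -1.07]
ft_force: [0.8, 1.2, 0.6]
gripper_width: 0.0274
```

View pics/si8.png

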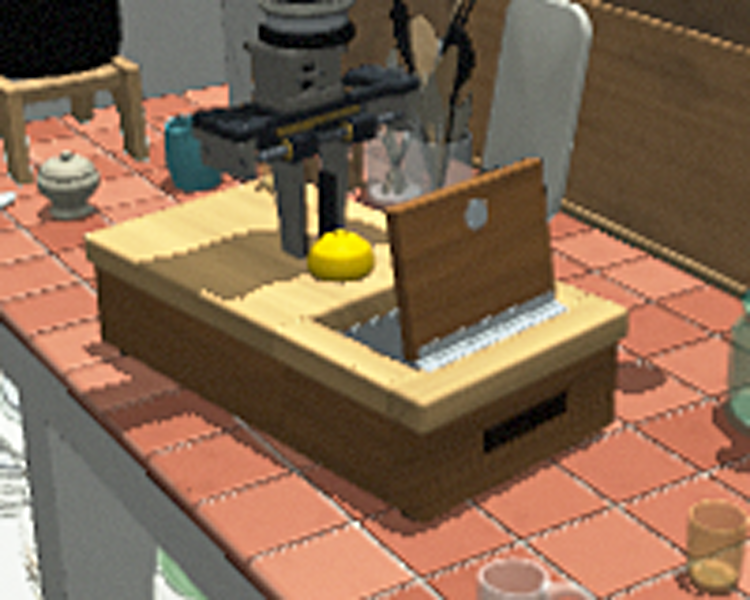

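```bash
python3 -m crank '[{"tx":1.5,"ty":-7.9,"tz":0,"spin":0,"fingers":0.7},{"tx":1.5,"ty":-7.9,"tz":0,"spin":0,"fingers":0.7},{"tx":1.5,"ty":-7.9,"tz":0,"spin":0,"fingers":0.7},{"tx":1.5,"ty":-7.9,"tz":0,"spin":0,"fingers":0.7},{"tx":1.5,"ty":-7.9,"tz":0,"spin":0,"fingers":0.7},{"tx":1.5,"ty":-7.9,"tz":0,"spin":0,"fingers":0.7},{"tx":1.5,"ty":-7.9,"tz":0,"spin":0,"fingers":0.7},{"tx":0,"ty":0,"tz":0,"spin":0,"fingers":0.7},{"tx":0,"ty":0,"tz":0,"spin":0,"fingers":0.7}]'
python3 - <<'E'
from h import *
a=cv2.resize(get_image("side")[130:290,230:430],(750,600),interpolation=2);cv2.imwrite("pics/si9.png",a)
a=cv2.resize(get_image("scene")[90:240,240:440],(800,600),interpolation=2);cv2.imwrite("pics/sc9.png",a)
E
```

```text
time_s: 11.08
ee_pos: [0.5147, -0.1041, 0.0964]
tcp_rot: [1.07, 1.292, -1.07]
ft_force: [-0.2, 0.5, 0.8]
gripper_width: 0.0277
```

View pics/si9.png

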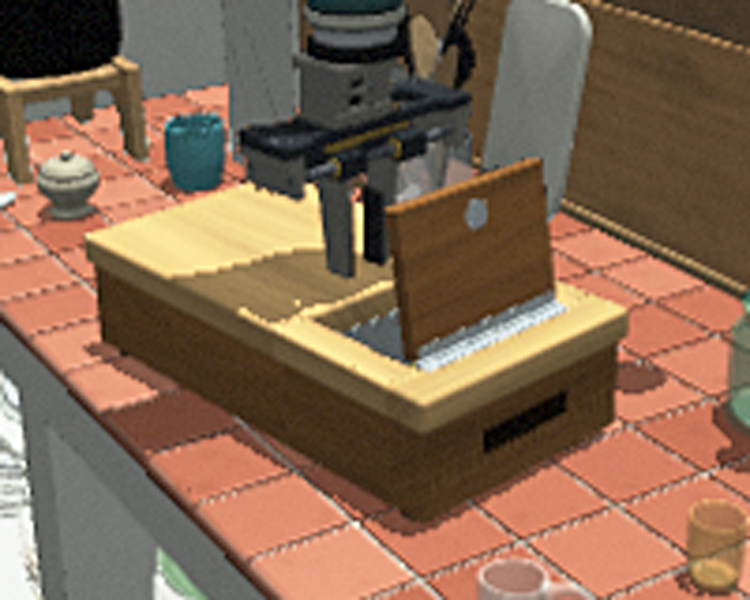

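View pics/sc9.png

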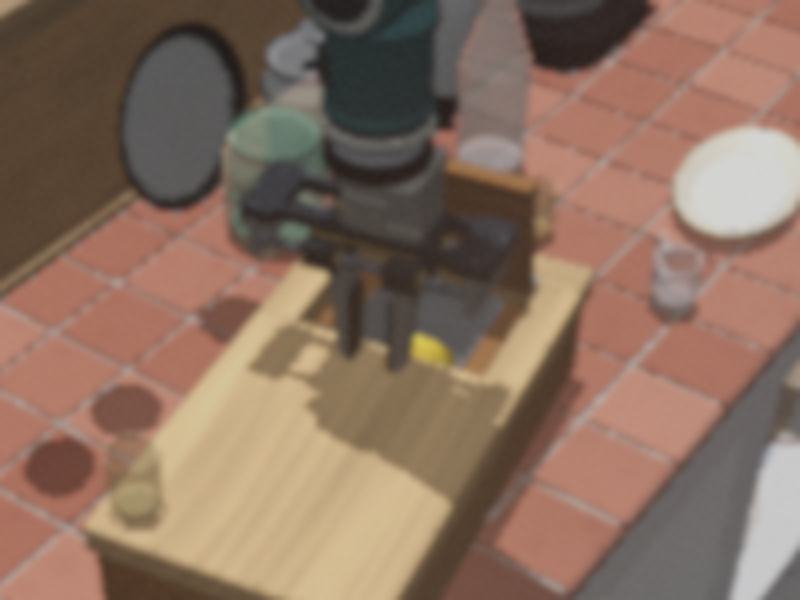

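```bash
python3 -m crank '[{"tx":0,"ty":0,"tz":50,"spin":0,"fingers":0.9},{"tx":0,"ty":0,"tz":60,"spin":0,"fingers":1},{"tx":5,"ty":-25,"tz":60,"spin":0,"fingers":1},{"tx":5,"ty":-25,"tz":0,"spin":0,"fingers":1},{"tx":0,"ty":0,"tz":0,"spin":0,"fingers":1},{"tx":0,"ty":0,"tz":0,"spin":0,"fingers":1}]'
python3 - <<'E'
from h import *
a=get_image("wrist");cv2.imwrite("pics/w10.png",a)
print([(x["xy"],x["p"],onplane("wrist",x["xy"],.035).round(3)) for x in spot_point("wrist","lemon_mid")])
print([(x["xy"],x["p"]) for x in spot_point("wrist","well")])
print(proj("wrist",[.5298,-.1887,.014]))
a=cv2.resize(get_image("scene")[90:240,240:440],(800,600),interpolation=2);cv2.imwrite("pics/sc10.png",a)
print([(x["xy"],x["p"],onplane("scene",x["xy"],.035).round(3)) for x in spot_point("scene","lemon_mid")])
E
```

```text
time_s: 11.92
ee_pos: [0.524, -0.1518, 0.2631]
tcp_rot: [1.07, 1.294, -1.07]
ft_force: [-0.2, 0.3, -0.2]
gripper_width: 0.0004
[([331.3, 190.2], 0.98, array([ 0.542, -0.173,  0.035]))]
[([319.0, 195.1], 0.96)]
[319.18350425 196.63634869]
[]
```

View pics/w10.png

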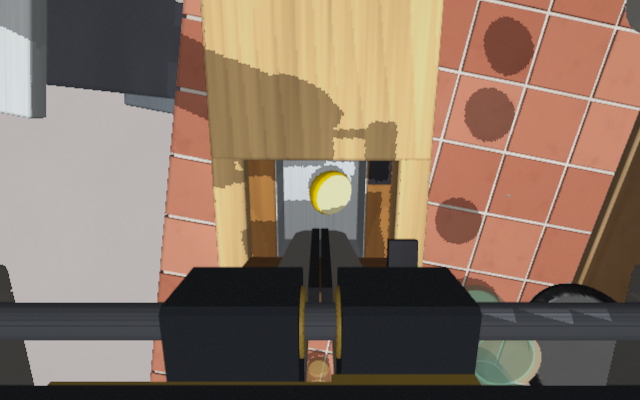

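View pics/sc10.png

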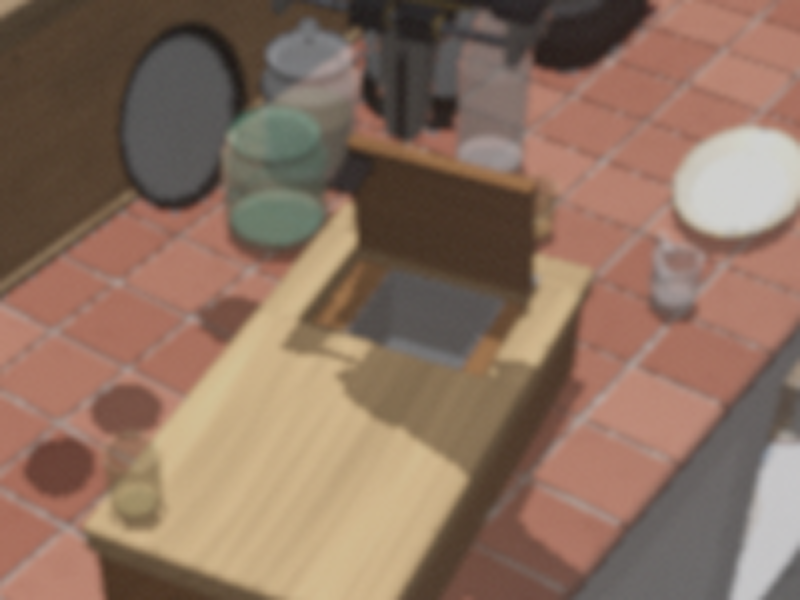

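```bash
python3 -m crank '[{"tx":8,"ty":-46,"tz":0,"spin":0,"fingers":1},{"tx":8,"ty":-46,"tz":0,"spin":0,"fingers":1},{"tx":9,"ty":-47,"tz":0,"spin":0,"fingers":1},{"tx":0,"ty":0,"tz":-40,"spin":0,"fingers":1},{"tx":0,"ty":0,"tz":-37,"spin":0,"fingers":1},{"tx":0,"ty":0,"tz":0,"spin":0,"fingers":1},{"tx":0,"ty":0,"tz":0,"spin":0,"fingers":1}]'
python3 - <<'E'
from h import *
a=cv2.resize(get_image("side")[130:290,230:430],(750,600),interpolation=2);cv2.imwrite("pics/si11.png",a)
E
```

```text
time_s: 13.05
ee_pos: [0.5505, -0.2923, 0.1883]
tcp_rot: [1.07, 1.29, -1.069]
ft_force: [-0.3, 0.3, 0.8]
gripper_width: 0.0004
```

View pics/si11.png

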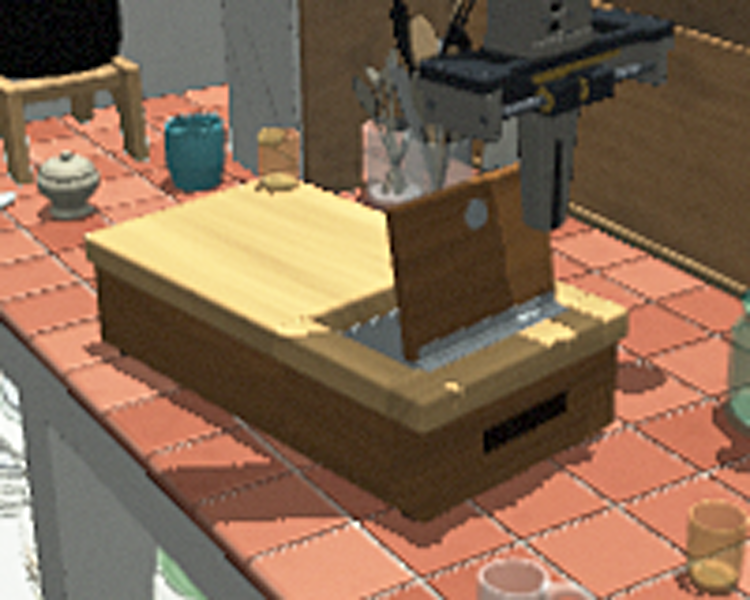

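```bash
python3 -m crank '[{"tx":-3.7,"ty":19.7,"tz":0,"spin":0,"fingers":1},{"tx":-3.3,"ty":17.7,"tz":0,"spin":0,"fingers":1},{"tx":-1.9,"ty":9.8,"tz":-2,"spin":0,"fingers":1},{"tx":-1.9,"ty":9.8,"tz":-2,"spin":0,"fingers":1},{"tx":-1.7,"ty":9,"tz":-3,"spin":0,"fingers":1},{"tx":-1.7,"ty":9,"tz":-3,"spin":0,"fingers":1},{"tx":0,"ty":0,"tz":0,"spin":0,"fingers":1}]'
python3 - <<'E'
from h import *
a=cv2.resize(get_image("side")[130:290,230:430],(750,600),interpolation=2);cv2.imwrite("pics/si12.png",a)
E
```

```text
time_s: 13.98
ee_pos: [0.5354, -0.2162, 0.1767]
tcp_rot: [1.07, 1.293, -1.069]
ft_force: [0.1, -0.9, 1.2]
gripper_width: 0.0008
```

View pics/si12.png

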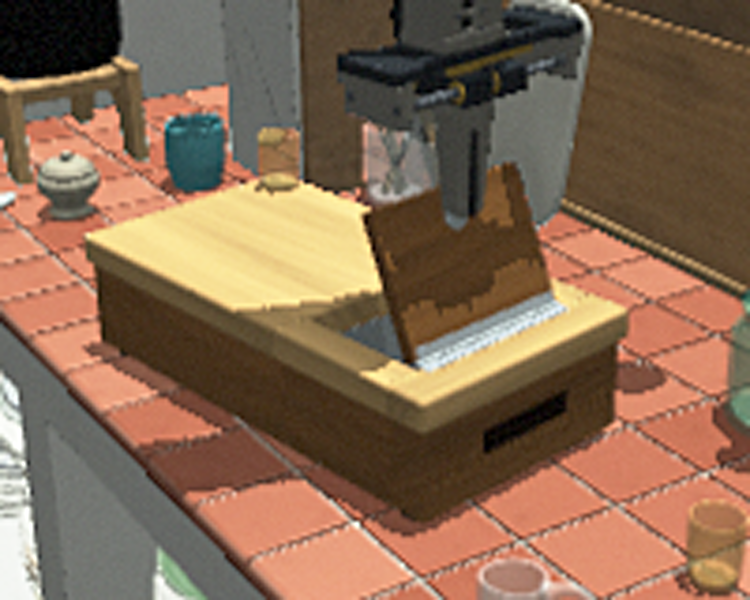

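```bash
python3 -m crank '[{"tx":-1.2,"ty":6.4,"tz":-3.5,"spin":0,"fingers":1},{"tx":-1.2,"ty":6.4,"tz":-3.5,"spin":0,"fingers":1},{"tx":-1.4,"ty":7.4,"tz":-6,"spin":0,"fingers":1},{"tx":-1.4,"ty":7.4,"tz":-6,"spin":0,"fingers":1},{"tx":-1.1,"ty":6,"tz":-7.4,"spin":0,"fingers":1},{"tx":-1.1,"ty":6,"tz":-7.4,"spin":0,"fingers":1},{"tx":-0.9,"ty":4.5,"tz":-8.4,"spin":0,"fingers":1},{"tx":-0.9,"ty":4.5,"tz":-8.4,"spin":0,"fingers":1},{"tx":-0.5,"ty":2.8,"tz":-9.1,"spin":0,"fingers":1},{"tx":-0.5,"ty":2.8,"tz":-9.1,"spin":0,"fingers":1},{"tx":0,"ty":0,"tz":0,"spin":0,"fingers":1}]'
python3 - <<'E'
from h import *
a=cv2.resize(get_image("side")[130:290,230:430],(750,600),interpolation=2);cv2.imwrite("pics/si13.png",a)
E
```

```text
time_s: 15.4
ee_pos: [0.5245, -0.1626, 0.1072]
tcp_rot: [1.07, 1.294, -1.071]
ft_force: [-0.3, 0.9, 3.1]
gripper_width: 0.0002
```

View pics/si13.png

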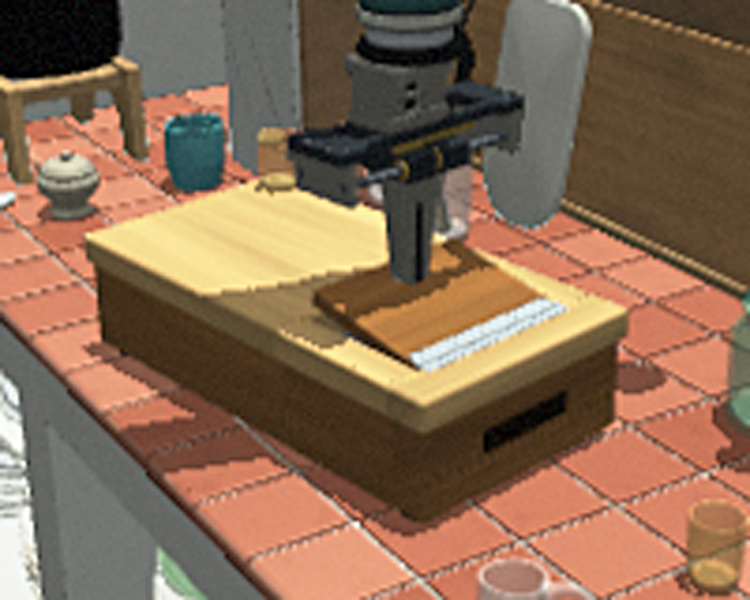

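```bash
python3 -m crank '[{"tx":-0.5,"ty":2.5,"tz":-7,"spin":0,"fingers":1},{"tx":-0.3,"ty":1.5,"tz":-7,"spin":0,"fingers":1},{"tx":0,"ty":0,"tz":-5,"spin":0,"fingers":1},{"tx":0,"ty":0,"tz":0,"spin":0,"fingers":1}]'
python3 -m crank '[{"tx":0,"ty":0,"tz":-3,"spin":0,"fingers":1},{"tx":0,"ty":0,"tz":0,"spin":0,"fingers":1}]'
python3 -m crank '[{"tx":0,"ty":0,"tz":-2,"spin":0,"fingers":1},{"tx":0,"ty":0,"tz":0,"spin":0,"fingers":1}]'
```

```text
time_s: 15.95
ee_pos: [0.5242, -0.1591, 0.0888]
tcp_rot: [1.07, 1.292, -1.071]
ft_force: [0.1, -2.8, 2.6]
gripper_width: 0.0004
time_s: 16.2
ee_pos: [0.5243, -0.1591, 0.0861]
tcp_rot: [1.07, 1.292, -1.071]
ft_force: [-0.5, -2.0, 3.1]
gripper_width: 0.0005
time_s: 16.45
ee_pos: [0.5243, -0.1591, 0.0842]
tcp_rot: [1.07, 1.292, -1.071]
ft_force: [-1.3, -3.0, 4.1]
gripper_width: 0.0003
```

```bash
python3 -m crank '[{"tx":0,"ty":0,"tz":-2,"spin":0,"fingers":1},{"tx":0,"ty":0,"tz":0,"spin":0,"fingers":1}]'
```

```text
time_s: 16.7
ee_pos: [0.5244, -0.1592, 0.0827]
tcp_rot: [1.07, 1.292, -1.071]
ft_force: [-3.0, -2.5, 7.7]
gripper_width: 0.0001
```

```bash
python3 -m crank '[{"tx":0,"ty":0,"tz":-1,"spin":0,"fingers":1},{"tx":0,"ty":0,"tz":0,"spin":0,"fingers":1}]'
```

```text
time_s: 16.95
ee_pos: [0.5244, -0.1592, 0.0825]
tcp_rot: [1.07, 1.291, -1.071]
ft_force: [-5.4, -2.4, 15.3]
gripper_width: 0.0001
```

At the stop (15 N). Release, lift clear and look.

```bash
python3 -m crank '[{"tx":0,"ty":0,"tz":15,"spin":0,"fingers":1},{"tx":0,"ty":0,"tz":50,"spin":0,"fingers":1},{"tx":0,"ty":0,"tz":60,"spin":0,"fingers":1},{"tx":-9,"ty":50,"tz":60,"spin":0,"fingers":1},{"tx":-9,"ty":50,"tz":0,"spin":0,"fingers":1},{"tx":0,"ty":0,"tz":0,"spin":0,"fingers":1},{"tx":0,"ty":0,"tz":0,"spin":0,"fingers":1},{"tx":0,"ty":0,"tz":0,"spin":0,"fingers":1},{"tx":0,"ty":0,"tz":0,"spin":0,"fingers":1},{"tx":0,"ty":0,"tz":0,"spin":0,"fingers":1}]'
python3 - <<'E'
from h import *
a=cv2.resize(get_image("side")[130:290,230:430],(750,600),interpolation=2);cv2.imwrite("pics/si14.png",a)
a=cv2.resize(get_image("scene")[90:240,240:440],(800,600),interpolation=2);cv2.imwrite("pics/sc14.png",a)
for n in("side","scene"):
  for t in("hatch_edge","tea_glass","glass_cup","sugar"):
    print(n,t,[(np.round(x["xy"]),round(x["p"],2)) for x in spot_point(n,t)])
E
```

```text
time_s: 18.2
ee_pos: [0.5082, -0.0698, 0.2536]
tcp_rot: [1.071, 1.292, -1.071]
ft_force: [-0.6, 0.4, -0.6]
gripper_width: 0.0004
side hatch_edge [(array([330., 206.]), 0.88)]
side tea_glass [(array([417., 285.]), 0.6), (array([303., 176.]), 0.57)]
side glass_cup [(array([373., 304.]), 0.75)]
side sugar [(array([249., 186.]), 0.52)]
scene hatch_edge [(array([337., 175.]), 0.89)]
scene tea_glass [(array([275., 217.]), 0.85), (array([374., 148.]), 0.61)]
scene glass_cup [(array([408., 166.]), 0.5)]
scene sugar [(array([217., 342.]), 0.96)]
```

View pics/si14.png

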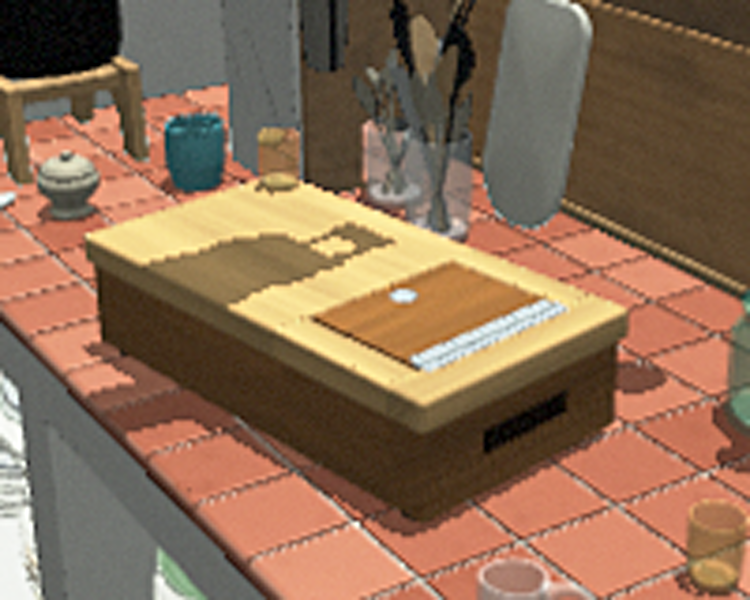

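View pics/sc14.png

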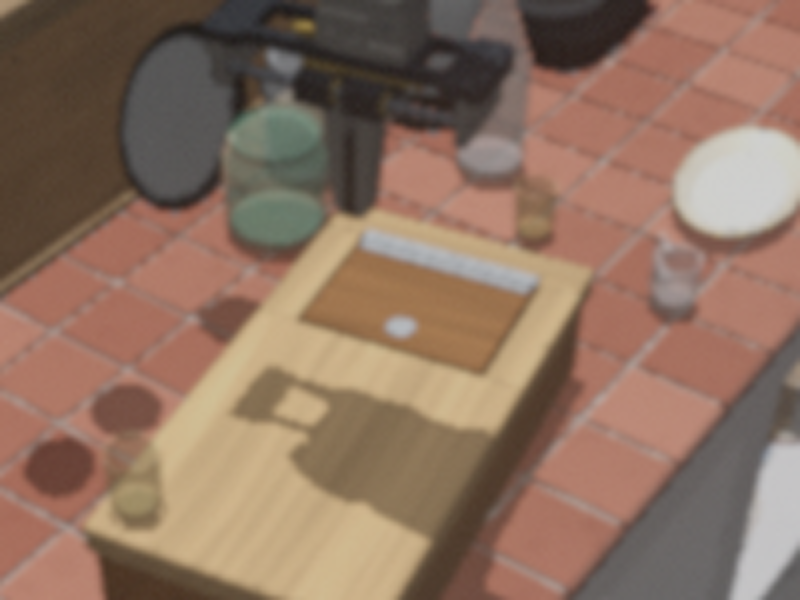

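The hatch is flush and has stayed shut for over a second. The glasses, cup and bowl stand where they were, and the robot is clear, so I am handing the job in.

```bash
python3 -c "
from workcell import *
print(sign_off())"
```

```text
the job is handed in; nothing more can be done
None
```

I cleared the lemon half into the scrap well and the hatch is latched flush again. I handed the job in at about 18.5 s of the 54 s allowed.

- **Opening:** I pressed the steel disc to its stop (about 10 N) and released it; the hatch popped fully open with the lemon still on the block.
- **Lemon:** I pushed it along the block with the fingers slightly apart until it dropped. The wrist camera then showed it lying cut face up on the well's steel floor, inside the walls. Wrist force during the push read no more than about 1 N.
- **Closing:** I pushed the hatch over from the right and down to its stop (about 15 N), then let go. It stayed flush for over a second with the robot lifted clear.

**Last checks:** In the final side and scene pictures the hatch is flush. The glasses, cup and sugar bowl are within a few pixels of their starting spots where I had a starting reading to compare.

**What disagreed or went unchecked:**
- The fingers touched the hatch about 21 mm lower by the reported TCP height than the block's stated height implied. I went by force and the pictures instead.
- The lemon can't be seen under the shut hatch, so its final position rests on the wrist picture taken before closing.

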